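# Restock the spice rack, oldest jar in front

## Robot

A 7-joint arm with a two-finger parallel gripper is mounted at the origin on a cart in front of the work surface, level with it; the furniture and walls round the work are solid. World frame = base frame: x ahead of the robot, y to its left, z up, the work surface at z = 0. Lengths are in mm, angles in rad, forces in N, time in s.
With the tool pointing down it reaches from about 400 to 875 mm from the base axis. Payload 4.4 kg.
Tool frame: the origin (TCP) lies midway between the tips of the shut fingers; the grasp point (between the pads) lies ctrl.grip_depth behind it (ctrl.grip_depth is the distance from the TCP to the grasp point, in mm); z points along the fingers, y is the line along which they close (so a half turn about z gives the same grasp; the last joint's range is limited). The gripper opens to 85 mm and grips with 20 to 120 N. Pads are 22 mm wide; open, the fingers measure 114 mm over their backs; the gripper's body (76 mm by 85 mm) begins 54 mm behind the grasp point. The pads swing forward as they close: fully open they stand 13 mm farther back than shut.
Start: joints at [1.176, 0.628, 0.038, 1.517, -0.027, 0.996, -0.02], TCP at [209.918, -615.185, 231.313] pointing down, gripper open.
Joint ranges: [-3.06, 3.06], [-0.37, 2.12], [-1.25, 1.32], [0.18, 2.47], [-1.1, 4.24], [0.23, 1.98], [-2.94, 2.94]. Speed limits (rad/s): [2.57, 2.57, 3.14, 3.14, 3.14, 3.14, 3.14].

## Interface

Orientations are given as [roll, pitch, yaw] about the fixed x, y, z axes, in that order (R = Rz(yaw) Ry(pitch) Rx(roll)).
In Python, from cell import ctrl gives the robot as it stands.
- The arm moves only by the tool carry_out, never from a script. Its argument "deltas" is one flat list of numbers, 7 for each row, row after row: the turn, a rotation vector about the tool's x, y, z in degrees, then the shift along the tool's x, y, z in m, then the closure, from -1 (fully open) to 1 (shut). In form: [wx, wy, wz, dx, dy, dz, claw, wx, wy, wz, dx, dy, dz, claw, ...]. A call has 1 to 12 rows; each row shifts and turns the commanded pose from where the row before left it, along the tool's axes as they then stand; what a row does not reach is not made up. A row lasts 1/8 s, in which the tool goes at most 62.5 mm and 10.7 degrees, less where a joint would pass 70% of its speed; a pose out of reach is approached as far as the arm can. A call with a gripper value outside its range is refused whole. The fingers move at their own pace and stop on an object; the grip force is fixed at half the most. Time passes only in rows, so rows that do not move let the fingers close. It gives the time, the measured TCP pose, the force, the opening and the grip force at its end, in the units of the state.
- ctrl.read_state(): the state, without advancing time (a new reading comes with each control period).
- ctrl.get_image(name): name is "side" or "top"; returns the picture (400x640x3 uint8, red, green, blue); there is no depth.
- ctrl.calibration(name): a dict with "mtx" (3x3 intrinsics, pixels), "R" (3x3) and "t" (3): a world point X has camera coordinates R X + t. Camera axes: x right, y down, z forward; pixel columns grow to the right and rows downward; lengths in mm; the calibration is good to about 2 mm. A picture is of the moment at which its call begins. calibration takes no time and is no camera call.
- ctrl.finish_job(): hands the job in; it is judged then, once.
The state is a dict: "clock": time; "qpos": joint angles; "qd": joint speeds; "tau": joint torques, N m; "eef_pos": TCP position; "tool_rot": TCP orientation; "force": force on the tool from outside, world axes, zero at the start; "torque": the same for the moment, N m; "width": finger opening in mm; "gripper_force": force on a finger pad.
Only numpy, scipy, OpenCV 4.12 (cv2) and the standard library are available. Lean on these libraries where they do the work, as an engineer would, in place of code of your own. Each camera call takes 0.05 s, during which the arm holds its last target. There are 200 camera calls.

## Task

Restock the spice rack so that the oldest is used first: every spice keeps the lane its opened jar stands in now, with that opened jar in the front cell of the lane (towards the robot) and the new sealed jar with the same cap colour, from the carton, in the cell behind it. An opened jar that is still in a back cell must be moved forward first; the new black-capped jar has no lane and stays where it is in the carton. Set the jars down upright on the cell floors, do not drop or tip any, and do not disturb the drinking glass.

Things in the scene. Friction and masses are not known exactly. Their poses are not given: they have to be found in the camera images.
- spice_rack: fixed dark wooden tray, 138 x 204 mm, of 6 cells: 3 lanes along its y, each 2 cells deep along its x. Cells 60 mm square inside, pitch 66 mm: front row (robot side, three blank cards) at x = -33 mm, back row x = +33; lanes y = -66, 0, 66. Walls 6 mm thick, rim 30 and dividers 26 mm above the worktop, cell floor 8 mm. Origin: centre of underside, z up. Left or right of the carton, turned a little.
- carton: fixed brown cardboard delivery tray, 136 mm square, of 2 x 2 cells 62 mm square (centres at x, y = +-33 mm); rim 30 mm and dividers 26 mm above the worktop, cell floor 8 mm. Origin: centre of underside, z up. Holds the four new jars at the start.
- open_red: glass spice jar, a plain upright cylinder 36 mm in diameter and 82 mm tall, about 0.12 kg, with a knurled red screw cap 17 mm high on top; opened: only half full and no strip on the cap; it stands in the rack at the start. Origin: centre of its underside, z up along the jar; its yaw means nothing.
- open_yellow: glass spice jar, a plain upright cylinder 36 mm in diameter and 82 mm tall, about 0.12 kg, with a knurled yellow screw cap 17 mm high on top; opened: only half full and no strip on the cap; it stands in the rack at the start. Origin: centre of its underside, z up along the jar; its yaw means nothing.
- open_green: glass spice jar, a plain upright cylinder 36 mm in diameter and 82 mm tall, about 0.12 kg, with a knurled green screw cap 17 mm high on top; opened: only half full and no strip on the cap; it stands in the rack at the start. Origin: centre of its underside, z up along the jar; its yaw means nothing.
- new_red: glass spice jar, a plain upright cylinder 36 mm in diameter and 82 mm tall, about 0.12 kg, with a knurled red screw cap 17 mm high on top; new: full and still sealed, with a white paper strip across the cap; it stands in the carton at the start. Origin: centre of its underside, z up along the jar; its yaw means nothing.
- new_yellow: glass spice jar, a plain upright cylinder 36 mm in diameter and 82 mm tall, about 0.12 kg, with a knurled yellow screw cap 17 mm high on top; new: full and still sealed, with a white paper strip across the cap; it stands in the carton at the start. Origin: centre of its underside, z up along the jar; its yaw means nothing.
- new_green: glass spice jar, a plain upright cylinder 36 mm in diameter and 82 mm tall, about 0.12 kg, with a knurled green screw cap 17 mm high on top; new: full and still sealed, with a white paper strip across the cap; it stands in the carton at the start. Origin: centre of its underside, z up along the jar; its yaw means nothing.
- new_black: glass spice jar, a plain upright cylinder 36 mm in diameter and 82 mm tall, about 0.12 kg, with a knurled black screw cap 17 mm high on top; new: full and still sealed, with a white paper strip across the cap; it stands in the carton at the start. Origin: centre of its underside, z up along the jar; its yaw means nothing.
- drinking_glass: clear drinking glass standing upright behind the trays, 80 mm in diameter and 91 mm tall; a bystander. Above it and behind the trays hangs a wall cabinet (door fronts about 0.58 m ahead of the robot, underside 0.52 m up): keep the arm clear of it. Origin: centre of its underside, z up.

How it is judged (in metres and radians):
At the end, for the whole second after the job is handed in: Each opened jar in the front cell of its own first lane, the new jar of its colour in the cell behind: within 13.5 mm of the cell centres in x and y, base within 5 mm of the cell floor, upright within 0.1 rad, at rest. New black jar upright in the carton, moved under 20 mm (((y of open_red in the frame of spice_rack between -0.0795 and -0.0525 m and y of new_red in the frame of spice_rack between -0.0795 and -0.0525 m) or (y of open_red in the frame of spice_rack between -0.0135 and 0.0135 m and y of new_red in the frame of spice_rack between -0.0135 and 0.0135 m) or (y of open_red in the frame of spice_rack between 0.0525 and 0.0795 m and y of new_red in the frame of spice_rack between 0.0525 and 0.0795 m)) and x of open_red in the frame of spice_rack between -0.0465 and -0.0195 m and x of new_red in the frame of spice_rack between 0.0195 and 0.0465 m and distance of each of open_red, open_yellow, open_green from where it was at the start of the episode below 0.084 m and z of each of open_red, new_red, open_yellow, new_yellow, open_green, new_green in the frame of spice_rack below 0.013 m and angle between each of open_red, new_red, open_yellow, new_yellow, open_green, new_green, new_black's own z axis and vertical below 0.1 rad and linear speed of each of open_red, new_red, open_yellow, new_yellow, open_green, new_green, new_black below 0.02 m/s and ((y of open_yellow in the frame of spice_rack between -0.0795 and -0.0525 m and y of new_yellow in the frame of spice_rack between -0.0795 and -0.0525 m) or (y of open_yellow in the frame of spice_rack between -0.0135 and 0.0135 m and y of new_yellow in the frame of spice_rack between -0.0135 and 0.0135 m) or (y of open_yellow in the frame of spice_rack between 0.0525 and 0.0795 m and y of new_yellow in the frame of spice_rack between 0.0525 and 0.0795 m)) and x of open_yellow in the frame of spice_rack between -0.0465 and -0.0195 m and x of new_yellow in the frame of spice_rack between 0.0195 and 0.0465 m and ((y of open_green in the frame of spice_rack between -0.0795 and -0.0525 m and y of new_green in the frame of spice_rack between -0.0795 and -0.0525 m) or (y of open_green in the frame of spice_rack between -0.0135 and 0.0135 m and y of new_green in the frame of spice_rack between -0.0135 and 0.0135 m) or (y of open_green in the frame of spice_rack between 0.0525 and 0.0795 m and y of new_green in the frame of spice_rack between 0.0525 and 0.0795 m)) and x of open_green in the frame of spice_rack between -0.0465 and -0.0195 m and x of new_green in the frame of spice_rack between 0.0195 and 0.0465 m and distance of new_black from where it was at the start of the episode below 0.02 m); the robot touches nothing.
It fails at once if a jar is tipped over (angle between any of open_red, open_yellow, open_green, new_red, new_yellow, new_green, new_black's own z axis and vertical above 0.8 rad).
It fails at once if a jar is dropped: it falls freely by more than about 30 mm ((linear speed of open_red above 0.75 m/s and contact force between the fingers and open_red below 0.05 N) or (linear speed of open_yellow above 0.75 m/s and contact force between the fingers and open_yellow below 0.05 N) or (linear speed of open_green above 0.75 m/s and contact force between the fingers and open_green below 0.05 N) or (linear speed of new_red above 0.75 m/s and contact force between the fingers and new_red below 0.05 N) or (linear speed of new_yellow above 0.75 m/s and contact force between the fingers and new_yellow below 0.05 N) or (linear speed of new_green above 0.75 m/s and contact force between the fingers and new_green below 0.05 N) or (linear speed of new_black above 0.75 m/s and contact force between the fingers and new_black below 0.05 N)).
It fails at once if the drinking glass is pushed away by more than 20 mm or tipped (distance of drinking_glass from where it was at the start of the episode above 0.02 m or angle between drinking_glass's own z axis and vertical above 0.5 rad).
It also fails if it takes over 104 s, if anything falls off the work surface, if the arm or the gripper's body presses on something with over 40 N, if the wrist force passes 120 N, or if a joint passes its speed limit or range.

## Working session

There is one attempt and no reset: what is moved stays moved. The work goes in short steps, Python scripts to look and compute and a tool call to move; the robot and the scene stay as the last step left them, time stands still between calls to the robot, and variables do not carry over. Pictures are saved under pics/ and viewed, at most 14 in all, crops included, and the job is handed in when it is done.

Besides the shell and the picture viewer there is one more tool, called after "Emit:" as name(argument=value, ...) on one line, values as JSON. carry_out: Moves the arm, as the interface text tells. Its arguments: {"type":"object","properties":{"deltas":{"type":"array"}},"required":["deltas"]}

```bash
ls; mkdir -p pics; python3 - <<'E'
from cell import ctrl
import cv2,numpy as np
for n in("top","side"):
    im=ctrl.get_image(n); cv2.imwrite(f"pics/{n}0.png",im[:,:,::-1])
    c=ctrl.calibration(n); print(n,np.round(c["mtx"],1).tolist(),np.round(c["R"],3).tolist(),np.round(c["t"],1), np.round(-c["R"].T@c["t"]))
print(ctrl.read_state(),ctrl.grip_depth)
E
```

```text
pics
top [[410.6, 0.0, 323.2], [0.0, 410.6, 195.2], [0.0, 0.0, 1.0]] [[0.012, -1.0, 0.026], [-0.988, -0.015, -0.153], [0.154, -0.024, -0.988]] [-21.7 547.5 822.9] [415.   6. 897.]
side [[440.1, 0.0, 320.6], [0.0, 440.1, 201.1], [0.0, 0.0, 1.0]] [[-0.542, -0.84, 0.003], [-0.676, 0.434, -0.596], [0.499, -0.324, -0.803]] [274.6 396.3 625.4] [104. 262. 738.]
{'clock': 0.1, 'qpos': array([ 1.17620661,  0.62924516,  0.0384301 ,  1.51823333, -0.02699681,
        0.99633214, -0.01995605]), 'qd': array([-0.00037285, -0.00330002, -0.00027267, -0.00359994, -0.00107614,
        0.00018538,  0.00089498]), 'tau': array([ 3.48380359e-03, -5.64533830e+01,  1.23080358e+00, -1.93974906e+01,
        1.13804138e-02,  5.40438050e-03, -4.10757559e-05]), 'eef_pos': array([ 209.74235666, -614.64734745,  230.49737826]), 'tool_rot': array([-3.13989212e+00,  1.01562855e-05,  3.28848053e-01]), 'force': array([ 0.40509424, -0.64863917, -0.28412871]), 'torque': array([ 0.00625049, -0.00134343, -0.00095995]), 'gripper_force': 0.0, 'width': 85.06929404048495} 18.700000000000003
```

View pics/top0.png

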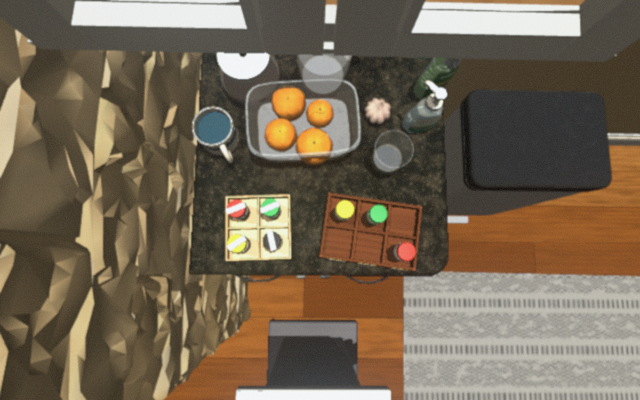

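View pics/side0.png

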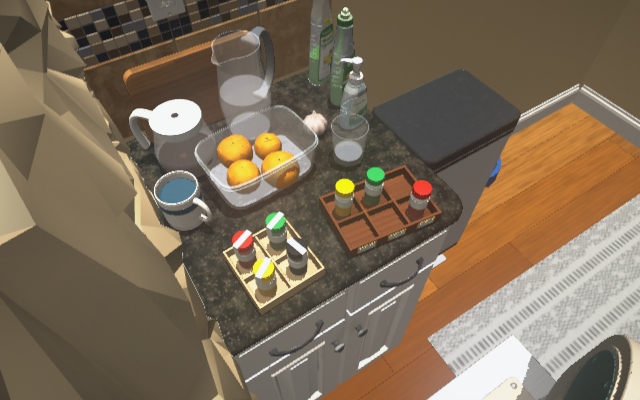

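The top view shows the carton at about (258,228), with red and green caps in its back row and yellow and black in front. The rack is at about (372,232): open yellow is back left (344,209), open green back middle (378,214) and open red front right (405,252). The glass is at (392,152). Yellow and green must come forward.

```bash
cat > h.py <<'E'
from cell import ctrl
import cv2,numpy as np
C={n:ctrl.calibration(n) for n in("top","side")}
def ray(n,uv):
    c=C[n]; R=np.array(c["R"]); o=-R.T@c["t"]; d=R.T@np.linalg.inv(c["mtx"])@np.array([uv[0],uv[1],1.]); return o,d/np.linalg.norm(d)
def plane(n,uv,z):
    o,d=ray(n,uv); return o+d*(z-o[2])/d[2]
def tri(a,b):
    o1,d1=ray("top",a);o2,d2=ray("side",b)
    s=np.linalg.lstsq(np.c_[d1,-d2],o2-o1,rcond=None)[0]
    p,q=o1+s[0]*d1,o2+s[1]*d2
    return (p+q)/2,np.linalg.norm(p-q)
def proj(n,X):
    c=C[n]; p=np.array(c["mtx"])@(np.array(c["R"])@X+c["t"]); return p[:2]/p[2]
H=lambda h,lo,hi:(h>=lo)&(h<=hi)
def capmask(hsv,col):
    h,s,v=cv2.split(hsv); g=(s>150)&(v>70)
    return ((H(h,0,4)|H(h,174,180)) if col=="red" else H(h,24,34) if col=="yellow" else H(h,50,80))&g&((v>120)|(col!="red"))
def caps(n,im,roi):
    hsv=cv2.cvtColor(im,cv2.COLOR_RGB2HSV); out={}
    for col in("red","yellow","green"):
        m=np.zeros(im.shape[:2],np.uint8); x0,y0,x1,y1=roi; m[y0:y1,x0:x1]=capmask(hsv,col)[y0:y1,x0:x1]
        m=cv2.morphologyEx(m,cv2.MORPH_CLOSE,np.ones((7,7)))
        k,l,st,ce=cv2.connectedComponentsWithStats(m)
        if k<2: continue
        i=1+np.argmax(st[1:,4]); pts=np.argwhere(l==i)[:,::-1].astype(np.int32)
        hull=cv2.convexHull(pts); M=cv2.moments(hull)
        out[col]=(np.array([M["m10"]/M["m00"],M["m01"]/M["m00"]]),st[i].tolist())
    return out
E
python3 - <<'E'
from h import *
T=cv2.imread("pics/top0.png")[:,:,::-1].copy();S=cv2.imread("pics/side0.png")[:,:,::-1].copy()
for nm,rt,rs in(("open",(318,190,425,275),(315,160,445,255)),("new",(220,190,295,265),(220,205,325,300))):
    a=caps("top",T,rt);b=caps("side",S,rs)
    for c in a:
        if c in b:
            X,e=tri(a[c][0],b[c][0]); print(nm,c,np.round(a[c][0],1),a[c][1],np.round(b[c][0],1),b[c][1],np.round(X,1),round(e,1),np.round(plane("top",a[c][0],85),1))
cv2.imwrite("pics/c1.png",cv2.resize(T[185:275,215:430,::-1],(800,335),interpolation=cv2.INTER_CUBIC))
cv2.imwrite("pics/c2.png",cv2.resize(S[155:315,215:445,::-1],(800,556),interpolation=cv2.INTER_CUBIC))
E
```

```text
open red [406.1 251.2] [397, 242, 19, 19, 280] [422.  187.6] [413, 180, 19, 17, 241] [ 431.5 -177.3   89.2] 0.8 [ 431.8 -177.9   85. ]
open yellow [344.7 208.5] [336, 199, 19, 19, 109] [344.5 187.5] [335, 178, 20, 20, 292] [514.5 -57.4  83.1] 2.0 [514.9 -56.4  85. ]
new red [238.1 213.3] [231, 209, 14, 8, 59] [241.9 239.8] [232, 230, 21, 20, 274] [503.3 156.5  96.8] 8.8 [502.2 154.9  85. ]
new yellow [239.7 247.5] [233, 242, 13, 10, 55] [263.3 268.2] [253, 259, 22, 20, 289] [437.4 151.1  94.2] 9.0 [435.  148.9  85. ]
```

View pics/c1.png

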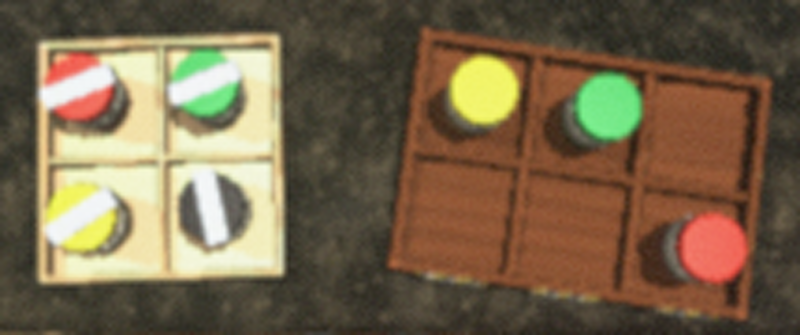

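View pics/c2.png

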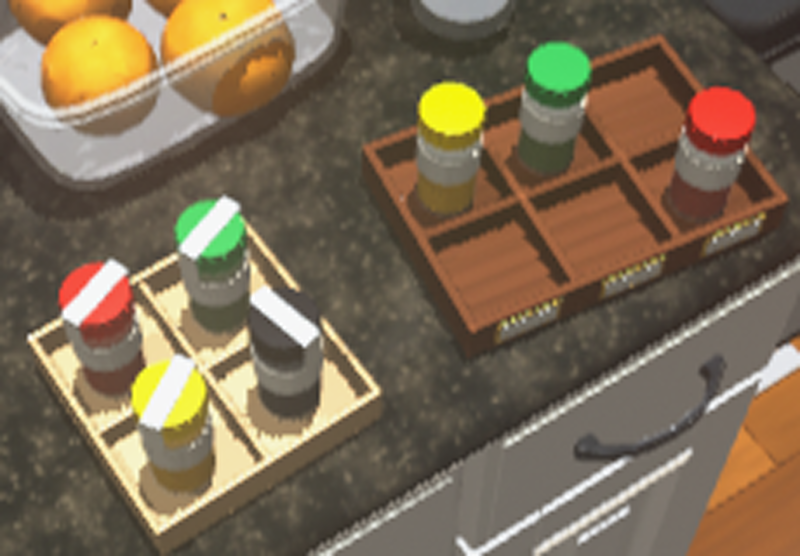

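The crops give cap-top centres and rim corners in both views. I'll triangulate those points and check them against the given heights and sizes.

```bash
python3 - <<'E'
from h import *
f1=lambda p:((p[0]+.5)*215/800-.5+215,(p[1]+.5)*90/335-.5+185)
f2=lambda p:((p[0]+.5)*230/800-.5+215,(p[1]+.5)*160/556-.5+155)
P={"nred":((81,87),(97,292)),"ngreen":((206,84),(211,229)),"nyellow":((82,216),(170,392)),"nblack":((214,210),(285,318)),
"oyellow":((484,91),(452,109)),"ogreen":((609,107),(559,69)),"ored":((713,248),(722,115)),
"rBL":((424,31),(368,151)),"rBR":((770,79),(660,40)),"rFR":((745,317),(787,202)),"rFL":((390,267),(470,330)),
"cBL":((38,38),(30,337)),"cFR":((284,275),(380,391)),"cFL":((39,282),(160,536))}
W={}
for k,(a,b) in P.items():
    X,e=tri(f1(a),f2(b)); z=30 if k[0] in "rc" else 90
    W[k]=plane("top",f1(a),z); print(k,np.round(X,1),round(e,1),"plane",np.round(W[k][:2],1),np.round(plane("side",f2(b),z)[:2],1))
r=[W[k][:2] for k in("rBL","rBR","rFR","rFL")]
print("sides",[round(np.linalg.norm(r[i]-r[i-1]),1) for i in range(4)])
# rigid fit
L=np.array([[69,102],[69,-102],[-69,-102],[-69,102]],float)
for src in("top","side"):
    r=np.array([plane(src,(f1 if src=="top" else f2)(P[k][src=="side"]),30)[:2] for k in("rBL","rBR","rFR","rFL")]);c=r.mean(0);q=r-c
    th=np.arctan2((L[:,0]*q[:,1]-L[:,1]*q[:,0]).sum(),(L*q).sum());R=np.array([[np.cos(th),-np.sin(th)],[np.sin(th),np.cos(th)]])
    print(src,"rack",np.round(c,1),"yaw",round(th,4),"res",np.round(q-L@R.T,1).tolist())
    for n,l in dict(FY=(-33,66),BY=(33,66),FG=(-33,0),BG=(33,0),FR=(-33,-66),BR=(33,-66)).items(): print(n,np.round(c+R@l,1))
E
```

```text
nred [511.8 157.3  90.6] 0.7 plane [512.1 157.7] [511.9 156.9]
ngreen [514.4  91.4  90.4] 0.8 plane [514.7  91.8] [514.3  91. ]
nyellow [443.8 153.6  90.2] 1.4 plane [444.3 154.2] [443.5 153. ]
nblack [448.5  85.9  90. ] 1.0 plane [448.3  85.5] [448.9  86.3]
oyellow [512.7 -56.5  90. ] 1.2 plane [513.1 -56. ] [512.3 -56.9]
ogreen [ 505.4 -123.6   87.8] 1.1 plane [ 505.5 -122.8] [ 503.7 -122.7]
ored [ 431.4 -177.8   88.4] 1.0 plane [ 431.7 -177.1] [ 430.3 -177.1]
rBL [553.9 -27.5  27.2] 3.9 plane [554.6 -25.9] [550.8 -27.9]
rBR [ 530.1 -227.9   23.7] 1.7 plane [ 529.8 -225.6] [ 525.8 -224.3]
rFR [ 394.3 -209.2   26.8] 1.0 plane [ 394.7 -208. ] [ 392.7 -207.5]
rFL [420.2  -8.   32.4] 0.0 plane [420.2  -8.1] [421.2  -8.9]
cBL [545.3 192.   30.7] 5.7 plane [547.1 194.6] [543.8 189.7]
cFR [415.3  51.5  32.2] 1.0 plane [415.   51.2] [416.6  51.2]
cFL [408.7 185.9  31.3] 3.2 plane [409.6 187.5] [408.2 184.5]
sides [np.float64(135.7), np.float64(201.2), np.float64(136.2), np.float64(201.5)]
top rack [ 474.8 -116.9] yaw -0.1269 res [[-1.5, -1.5], [-0.6, 1.2], [1.2, 1.3], [0.9, -1.1]]
FY [450.4 -47.3]
BY [515.9 -55.6]
FG [ 442.1 -112.7]
BG [ 507.6 -121.1]
FR [ 433.7 -178.2]
BR [ 499.2 -186.6]
side rack [ 472.6 -117.2] yaw -0.1349 res [[-3.9, -2.5], [-1.5, 3.2], [2.1, 1.4], [3.3, -2.1]]
FY [448.8 -47.3]
BY [514.2 -56.2]
FG [ 439.9 -112.7]
BG [ 505.3 -121.6]
FR [ 431.  -178.1]
BR [ 496.4 -187. ]
```

Caps triangulate to z≈88–90 and rims to 24–32, and the rack sides come out at 136 × 201, all matching the given sizes. I'll use a diagonal grasp (tool yaw ≈ 40°), which keeps the fingers clear of every neighbouring jar. First I move towards open yellow.

Emit:
carry_out(deltas=[0,0,0,0.0389,-0.0358,0.0025,-1,0,0,0,0.0389,-0.0358,0.0025,-1,0,0,0,0.0389,-0.0358,0.0025,-1,0,0,0,0.0389,-0.0358,0.0025,-1,0,0,0,0.0389,-0.0358,0.0025,-1,0,0,0,0.0389,-0.0358,0.0025,-1,0,0,0,0.0389,-0.0358,0.0025,-1,0,0,0,0.0389,-0.0358,0.0025,-1,0,0,0,0.0389,-0.0358,0.0025,-1,0,0,0,0.0389,-0.0358,0.0025,-1,0,0,0,0.0389,-0.0358,0.0025,-1,0,0,0,0.0389,-0.0358,0.0025,-1])

```text
clock: 1.6
eef_pos: [513.5, -56.3, 201.1]
tool_rot: [3.142, 0.0, 0.329]
force: [0.0, -1.3, -0.0]
width: 85.4
gripper_force: 0.0
```

Emit:
carry_out(deltas=[0,0,-7,0,0,0,-1,0,0,-7,0,0,0,-1,0,0,-7,0,0,0,-1,0,0,0,0,0,0,-1])

```text
clock: 2.1
eef_pos: [512.8, -57.9, 201.1]
tool_rot: [-3.141, 0.0, 0.694]
force: [0.3, -0.7, 0.4]
width: 85.6
gripper_force: 0.0
```

```bash
cat >> h.py <<'E'
def go(x,y,z):
    """remaining shift in tool axes (m) from the measured pose to world x,y,z (mm)"""
    from scipy.spatial.transform import Rotation as Ro
    s=ctrl.read_state(); R=Ro.from_euler("xyz",s["tool_rot"]).as_matrix()
    d=np.array([x,y,z])-s["eef_pos"]
    print("t",s["clock"],"pos",np.round(s["eef_pos"],1),"rpy",np.round(s["tool_rot"],4),"w",round(s["width"],1),"shift m",np.round(R.T@d/1000,4))
E
python3 -c "
from h import *
go(512.7,-56.5,200);print(ctrl.read_state()['qpos'])"
```

```text
t 2.1 pos [512.8 -57.9 201.1] rpy [-3.141e+00  2.000e-04  6.940e-01] w 85.6 shift m [ 0.0008 -0.0011  0.0011]
[ 0.12524701  0.47909738 -0.0962287   1.91952984  0.06483665  0.74646995
 -0.88467648]
```

Emit:
carry_out(deltas=[0,0,0,0.0008,-0.001,0.03,-1,0,0,0,0,0,0.04,-1,0,0,0,0,0,0.04,-1,0,0,0,0,0,0.03,-1,0,0,0,0,0,0.011,-1,0,0,0,0,0,0,-1])

```text
clock: 2.85
eef_pos: [512.8, -56.6, 50.1]
tool_rot: [-3.141, 0.001, 0.694]
force: [0.0, -0.5, 0.1]
width: 85.4
gripper_force: 0.0
```

```bash
python3 - <<'E'
from h import *
go(512.7,-56.5,50)
im=ctrl.get_image("side"); cv2.imwrite("pics/s1.png",cv2.resize(im[110:270,265:495,::-1],(800,556),interpolation=cv2.INTER_CUBIC))
E
```

```text
t 2.85 pos [512.8 -56.6  50.1] rpy [-3.1411e+00  8.0000e-04  6.9430e-01] w 85.4 shift m [-0.     -0.0001  0.0001]
```

View pics/s1.png

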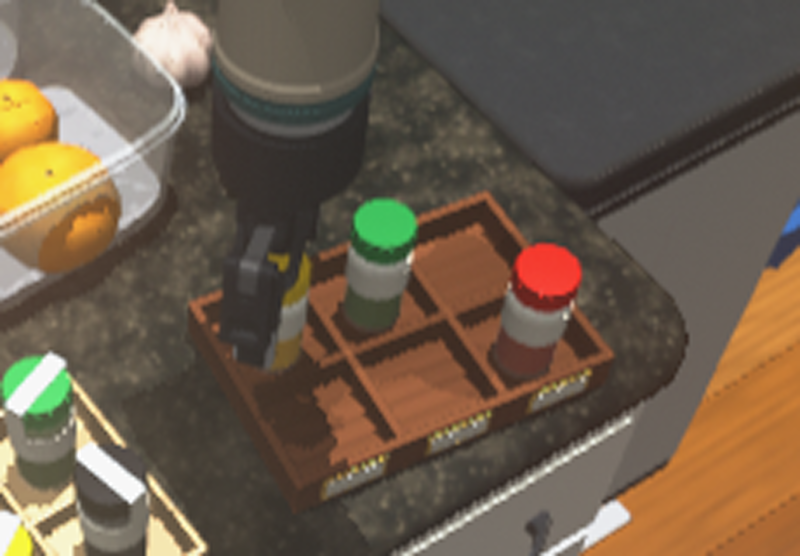

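The fingers straddle the yellow jar (crop about (290,290)) and are clear of green. Now I close and lift slightly.

Emit:
carry_out(deltas=[0,0,0,0,0,0,1,0,0,0,0,0,0,1,0,0,0,0,0,0,1,0,0,0,0,0,0,1,0,0,0,0,0,0,1,0,0,0,0,0,0,1,0,0,0,0,0,-0.005,1,0,0,0,0,0,-0.01,1,0,0,0,0,0,-0.015,1,0,0,0,0,0,-0.015,1,0,0,0,0,0,0,1])

```text
clock: 4.28
eef_pos: [514.2, -56.7, 97.0]
tool_rot: [3.139, -0.002, 0.695]
force: [0.7, 0.2, -1.9]
width: 34.9
gripper_force: 59.7
```

```bash
python3 - <<'E'
from h import *
go(449.8,-47.3,96)
E
```

```text
t 4.275 pos [514.2 -56.7  97. ] rpy [ 3.1393e+00 -2.4000e-03  6.9520e-01] w 34.9 shift m [-0.0434 -0.0484  0.0008]
```

Emit:
carry_out(deltas=[0,0,0,-0.008,-0.009,0,1,0,0,0,-0.014,-0.015,0,1,0,0,0,-0.014,-0.015,0,1,0,0,0,-0.0074,-0.0094,0,1,0,0,0,0,0,0,1,0,0,0,0,0,0.015,1,0,0,0,0,0,0.015,1,0,0,0,0,0,0.01,1,0,0,0,0,0,0,1])

```text
clock: 5.4
eef_pos: [448.7, -47.2, 54.7]
tool_rot: [-3.141, 0.001, 0.695]
force: [-0.3, 1.2, -0.9]
width: 34.7
gripper_force: 59.8
```

```bash
python3 - <<'E'
from h import *
go(449.8,-47.3,50.5)
E
```

```text
t 5.4 pos [448.7 -47.2  54.7] rpy [-3.1409e+00  7.0000e-04  6.9540e-01] w 34.7 shift m [0.0008 0.0008 0.0042]
```

Emit:
carry_out(deltas=[0,0,0,0.0005,0.0005,0.002,1,0,0,0,0,0,0.002,1,0,0,0,0,0,0,1,0,0,0,0,0,0,-1,0,0,0,0,0,0,-1,0,0,0,0,0,0,-1,0,0,0,0,0,0,-1,0,0,0,0,0,-0.01,-1,0,0,0,0,0,-0.03,-1,0,0,0,0,0,-0.04,-1,0,0,0,0,0,0,-1])

```text
clock: 6.78
eef_pos: [451.4, -47.5, 134.2]
tool_rot: [3.137, -0.005, 0.695]
force: [-0.0, 0.1, -1.7]
width: 85.4
gripper_force: 0.0
```

```bash
python3 - <<'E'
from h import *
go(505,-123.0,130)
E
```

```text
t 6.775 pos [451.4 -47.5 134.2] rpy [ 3.1372 -0.0046  0.6951] w 85.4 shift m [-0.0072  0.0923  0.0046]
```

Emit:
carry_out(deltas=[0,0,0,-0.001,0.02,0.001,-1,0,0,0,-0.002,0.036,0.001,-1,0,0,0,-0.002,0.036,0,-1,0,0,0,0,0,0,-1,0,0,0,0,0,0,-1])

```text
clock: 7.4
eef_pos: [503.5, -121.3, 128.2]
tool_rot: [-3.139, 0.002, 0.695]
force: [-0.1, 0.4, -0.1]
width: 85.5
gripper_force: 0.0
```

```bash
python3 - <<'E'
from h import *
go(505,-123.0,50)
E
```

```text
t 7.4 pos [ 503.5 -121.3  128.2] rpy [-3.1394e+00  1.5000e-03  6.9460e-01] w 85.5 shift m [0.0002 0.0024 0.0782]
```

Emit:
carry_out(deltas=[0,0,0,0.0002,0.0022,0.02,-1,0,0,0,0,0,0.03,-1,0,0,0,0,0,0.02,-1,0,0,0,0,0,0.008,-1,0,0,0,0,0,0,1,0,0,0,0,0,0,1,0,0,0,0,0,0,1,0,0,0,0,0,0,1,0,0,0,0,0,0,1,0,0,0,0,0,0,1])

```text
clock: 8.65
eef_pos: [506.6, -122.8, 52.2]
tool_rot: [3.14, -0.001, 0.695]
force: [0.0, -0.1, 7.0]
width: 35.0
gripper_force: 59.3
```

```bash
python3 - <<'E'
from h import *
go(441.3,-112.7,95)
E
```

```text
t 8.65 pos [ 506.6 -122.8   52.2] rpy [ 3.1404e+00 -1.0000e-03  6.9520e-01] w 35.0 shift m [-0.0436 -0.0496 -0.0429]
```

Emit:
carry_out(deltas=[0,0,0,0,0,-0.01,1,0,0,0,0,0,-0.02,1,0,0,0,0,0,-0.015,1,0,0,0,-0.008,-0.009,0,1,0,0,0,-0.014,-0.015,0,1,0,0,0,-0.014,-0.015,0,1,0,0,0,-0.007,-0.0096,0,1,0,0,0,0,0,0,1,0,0,0,0,0,0.015,1,0,0,0,0,0,0.015,1,0,0,0,0,0,0.01,1,0,0,0,0,0,0,1])

```text
clock: 10.15
eef_pos: [441.9, -112.8, 55.7]
tool_rot: [-3.141, 0.001, 0.695]
force: [0.3, -0.1, -1.5]
width: 34.4
gripper_force: 59.8
```

```bash
python3 - <<'E'
from h import *
go(441.3,-112.7,51)
E
```

```text
t 10.15 pos [ 441.9 -112.8   55.7] rpy [-3.1408e+00  5.0000e-04  6.9550e-01] w 34.4 shift m [-0.0004 -0.0005  0.0047]
```

Emit:
carry_out(deltas=[0,0,0,0,0,0.002,1,0,0,0,0,0,0.0025,1,0,0,0,0,0,0,1,0,0,0,0,0,0,-1,0,0,0,0,0,0,-1,0,0,0,0,0,0,-1,0,0,0,0,0,0,-1,0,0,0,0,0,-0.01,-1,0,0,0,0,0,-0.03,-1,0,0,0,0,0,-0.045,-1,0,0,0,0,0,0,-1])

```text
clock: 11.52
eef_pos: [444.0, -113.4, 140.0]
tool_rot: [3.136, -0.004, 0.695]
force: [0.5, 0.9, 0.0]
width: 85.3
gripper_force: 0.0
```

```bash
python3 - <<'E'
from h import *
go(443.8,153.5,135)
E
```

```text
t 11.525 pos [ 444.  -113.4  140. ] rpy [ 3.1361 -0.0043  0.695 ] w 85.3 shift m [ 0.1707 -0.2052  0.0046]
```

Emit:
carry_out(deltas=[0,0,0,0.02,-0.024,0,-1,0,0,0,0.03,-0.036,0,-1,0,0,0,0.03,-0.036,0,-1,0,0,0,0.03,-0.036,0,-1,0,0,0,0.03,-0.036,0,-1,0,0,0,0.0307,-0.0372,0,-1,0,0,0,0,0,0,-1,0,0,0,0,0,0,-1,0,0,0,0,0,0,-1])

```text
clock: 12.65
eef_pos: [441.3, 152.3, 136.6]
tool_rot: [3.141, 0.001, 0.693]
force: [0.3, -0.2, -0.1]
width: 85.6
gripper_force: 0.0
```

```bash
python3 - <<'E'
from h import *
go(443.8,153.5,50)
T=ctrl.get_image("top");S=ctrl.get_image("side")
cv2.imwrite("pics/t2.png",cv2.resize(T[185:275,215:430,::-1],(800,335),interpolation=cv2.INTER_CUBIC))
cv2.imwrite("pics/s2.png",cv2.resize(S[155:315,215:445,::-1],(800,556),interpolation=cv2.INTER_CUBIC))
E
```

```text
t 12.65 pos [441.3 152.3 136.6] rpy [3.1412e+00 1.2000e-03 6.9290e-01] w 85.6 shift m [0.0028 0.0006 0.0866]
```

View pics/t2.png

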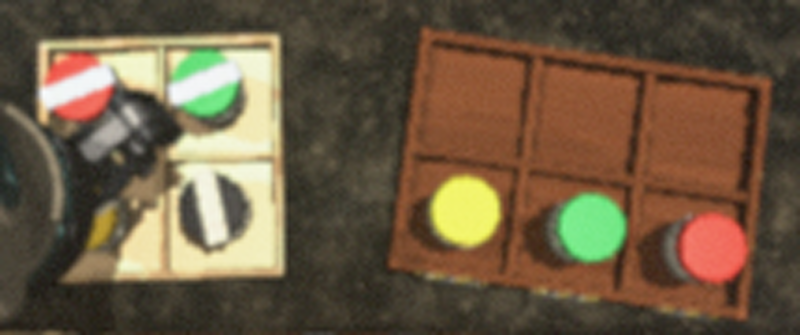

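View pics/s2.png

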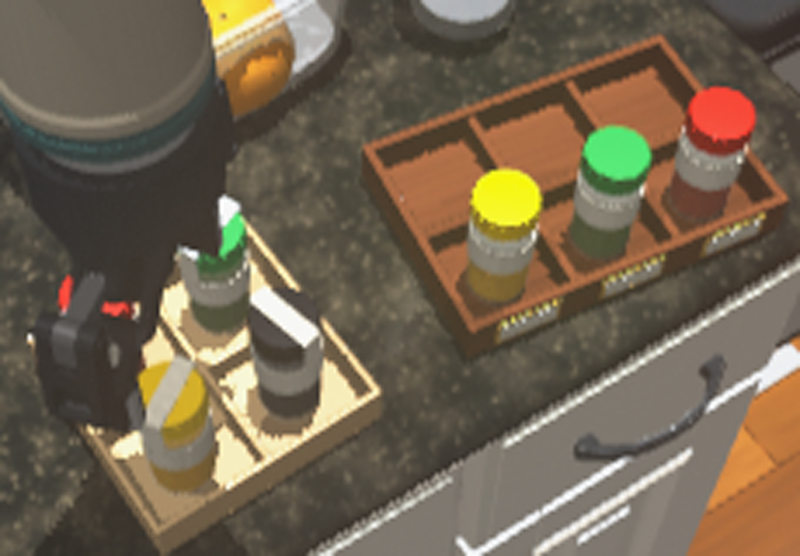

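Open yellow (466,212), green (591,228) and red (713,248) now stand upright in the front row. The gripper is above new yellow. I'll descend and grasp it.

Emit:
carry_out(deltas=[0,0,0,0.0027,0.0006,0.02,-1,0,0,0,0,0,0.03,-1,0,0,0,0,0,0.025,-1,0,0,0,0,0,0.0115,-1,0,0,0,0,0,0,-1,0,0,0,0,0,0,1,0,0,0,0,0,0,1,0,0,0,0,0,0,1,0,0,0,0,0,0,1,0,0,0,0,0,0,1,0,0,0,0,0,0,1])

```text
clock: 14.12
eef_pos: [444.5, 155.4, 51.1]
tool_rot: [3.141, -0.001, 0.695]
force: [1.1, -0.7, 5.1]
width: 35.2
gripper_force: 59.0
```

```bash
python3 - <<'E'
from h import *
go(515.3,-55.8,170)
f1=lambda p:((p[0]+.5)*215/800-.5+215,(p[1]+.5)*90/335-.5+185)
f2=lambda p:((p[0]+.5)*230/800-.5+215,(p[1]+.5)*160/556-.5+155)
for a,b in(((466,212),(506,200)),((591,228),(617,155))): print(tri(f1(a),f2(b)))
E
```

```text
t 14.125 pos [444.5 155.4  51.1] rpy [ 3.141e+00 -1.400e-03  6.952e-01] w 35.2 shift m [-0.0807  0.2076 -0.1189]
(array([448.85831272, -46.97384375,  88.07811531]), np.float64(0.3125085556847979))
(array([ 441.04207925, -113.39332528,   87.9532246 ]), np.float64(1.0887902629716104))
```

Emit:
carry_out(deltas=[0,0,0,0,0,-0.01,1,0,0,0,0,0,-0.03,1,0,0,0,0,0,-0.04,1,0,0,0,0,0,-0.039,1,0,0,0,-0.008,0.02,0,1,0,0,0,-0.014,0.036,0,1,0,0,0,-0.014,0.036,0,1,0,0,0,-0.014,0.036,0,1,0,0,0,-0.014,0.036,0,1,0,0,0,-0.0115,0.03,0,1,0,0,0,-0.005,0.0136,0,1,0,0,0,0,0,0,1])

```text
clock: 15.62
eef_pos: [514.9, -56.0, 169.4]
tool_rot: [-3.141, 0.0, 0.694]
force: [0.9, 1.5, -0.7]
width: 35.0
gripper_force: 60.0
```

Emit:
carry_out(deltas=[0,0,0,0,0,0,1])

```text
clock: 15.75
eef_pos: [514.6, -53.9, 169.3]
tool_rot: [-3.14, -0.0, 0.697]
force: [-0.0, 0.8, -1.6]
width: 34.9
gripper_force: 60.0
```

```bash
python3 - <<'E'
from h import *
go(515.3,-55.8,51.5)
E
```

```text
t 15.75 pos [514.6 -53.9 169.3] rpy [-3.1404e+00 -2.0000e-04  6.9740e-01] w 34.9 shift m [-0.0007  0.0021  0.1178]
```

Now I lower to just above the floor and check.

Emit:
carry_out(deltas=[0,0,0,0,0.001,0.02,1,0,0,0,0,0,0.03,1,0,0,0,0,0,0.03,1,0,0,0,0,0,0.02,1,0,0,0,0,0,0.013,1,0,0,0,0,0,0,1,0,0,0,0,0,0,1])

```text
clock: 16.62
eef_pos: [516.3, -56.2, 57.0]
tool_rot: [3.141, -0.001, 0.696]
force: [-0.1, -0.1, -1.6]
width: 34.8
gripper_force: 60.0
```

```bash
python3 - <<'E'
from h import *
go(515.3,-55.8,51.2)
E
```

```text
t 16.625 pos [516.3 -56.2  57. ] rpy [ 3.1409e+00 -1.0000e-03  6.9580e-01] w 34.8 shift m [-0.0005 -0.0009  0.0058]
```

Emit:
carry_out(deltas=[0,0,0,0,0,0.003,1,0,0,0,0,0,0.0025,1,0,0,0,0,0,0,1,0,0,0,0,0,0,-1,0,0,0,0,0,0,-1,0,0,0,0,0,0,-1,0,0,0,0,0,0,-1,0,0,0,0,0,-0.01,-1,0,0,0,0,0,-0.03,-1,0,0,0,0,0,-0.045,-1,0,0,0,0,0,0,-1])

```text
clock: 18.0
eef_pos: [518.3, -56.7, 139.4]
tool_rot: [3.136, -0.005, 0.695]
force: [-0.3, -0.2, -0.4]
width: 85.2
gripper_force: 0.0
```

```bash
python3 - <<'E'
from h import *
go(514.4,91.4,135)
E
```

```text
t 18.0 pos [518.3 -56.7 139.4] rpy [ 3.1365 -0.0054  0.6951] w 85.2 shift m [ 0.0918 -0.1162  0.0043]
```

Emit:
carry_out(deltas=[0,0,0,0.015,-0.019,0,-1,0,0,0,0.025,-0.032,0,-1,0,0,0,0.026,-0.033,0,-1,0,0,0,0.027,-0.0325,0,-1,0,0,0,0,0,0,-1,0,0,0,0,0,0,-1,0,0,0,0,0,0,-1])

```text
clock: 18.88
eef_pos: [512.4, 91.0, 135.7]
tool_rot: [3.141, 0.001, 0.693]
force: [0.6, -0.0, 0.7]
width: 85.5
gripper_force: 0.0
```

```bash
python3 - <<'E'
from h import *
go(514.4,91.4,50)
E
```

```text
t 18.875 pos [512.4  91.  135.7] rpy [3.1412e+00 1.0000e-03 6.9310e-01] w 85.5 shift m [0.0019 0.0009 0.0857]
```

Emit:
carry_out(deltas=[0,0,0,0.0015,0.0008,0.02,-1,0,0,0,0,0,0.03,-1,0,0,0,0,0,0.025,-1,0,0,0,0,0,0.011,-1,0,0,0,0,0,0,-1,0,0,0,0,0,0,1,0,0,0,0,0,0,1,0,0,0,0,0,0,1,0,0,0,0,0,0,1,0,0,0,0,0,0,1,0,0,0,0,0,0,1])

```text
clock: 20.25
eef_pos: [514.8, 93.0, 50.5]
tool_rot: [3.141, -0.001, 0.695]
force: [-0.2, 0.2, 7.4]
width: 34.9
gripper_force: 58.8
```

```bash
python3 - <<'E'
from h import *
go(506.8,-121.2,170)
E
```

```text
t 20.25 pos [514.8  93.   50.5] rpy [ 3.1409e+00 -1.2000e-03  6.9530e-01] w 34.9 shift m [-0.1432  0.1594 -0.1195]
```

Emit:
carry_out(deltas=[0,0,0,0,0,-0.01,1,0,0,0,0,0,-0.03,1,0,0,0,0,0,-0.04,1,0,0,0,0,0,-0.04,1,0,0,0,-0.015,0.016,0,1,0,0,0,-0.025,0.028,0,1,0,0,0,-0.027,0.03,0,1,0,0,0,-0.027,0.03,0,1,0,0,0,-0.025,0.028,0,1,0,0,0,-0.017,0.019,0,1,0,0,0,-0.007,0.0084,0,1,0,0,0,0,0,0,1])

```text
clock: 21.75
eef_pos: [506.4, -121.1, 169.9]
tool_rot: [-3.141, -0.0, 0.694]
force: [-1.2, 0.8, -1.6]
width: 35.2
gripper_force: 59.6
```

Emit:
carry_out(deltas=[0,0,0,0,0,0,1,0,0,0,0,0,0,1])

```text
clock: 22.0
eef_pos: [506.7, -119.7, 169.8]
tool_rot: [-3.141, -0.0, 0.697]
force: [-0.4, 0.7, -0.4]
width: 35.0
gripper_force: 59.6
```

```bash
python3 - <<'E'
from h import *
go(506.8,-121.2,51)
E
```

```text
t 22.0 pos [ 506.7 -119.7  169.8] rpy [-3.1411e+00 -3.0000e-04  6.9750e-01] w 35.0 shift m [-0.0009  0.0013  0.1188]
```

Emit:
carry_out(deltas=[0,0,0,-0.0005,0.001,0.02,1,0,0,0,0,0,0.03,1,0,0,0,0,0,0.03,1,0,0,0,0,0,0.02,1,0,0,0,0,0,0.013,1,0,0,0,0,0,0,1,0,0,0,0,0,0,1])

```text
clock: 22.88
eef_pos: [507.4, -122.1, 57.5]
tool_rot: [3.141, -0.001, 0.695]
force: [0.4, -0.5, -1.1]
width: 35.2
gripper_force: 59.6
```

```bash
python3 - <<'E'
from h import *
go(506.8,-121.2,50.6)
E
```

```text
t 22.875 pos [ 507.4 -122.1   57.5] rpy [ 3.1407e+00 -8.0000e-04  6.9550e-01] w 35.2 shift m [ 0.0002 -0.0011  0.0069]
```

Emit:
carry_out(deltas=[0,0,0,0,0,0.003,1,0,0,0,0,0,0.0035,1,0,0,0,0,0,0,1,0,0,0,0,0,0,-1,0,0,0,0,0,0,-1,0,0,0,0,0,0,-1,0,0,0,0,0,0,-1,0,0,0,0,0,-0.01,-1,0,0,0,0,0,-0.03,-1,0,0,0,0,0,-0.045,-1,0,0,0,0,0,0,-1])

```text
clock: 24.25
eef_pos: [509.3, -122.8, 138.9]
tool_rot: [3.136, -0.005, 0.695]
force: [0.8, 0.2, -0.3]
width: 85.3
gripper_force: 0.0
```

```bash
python3 - <<'E'
from h import *
go(511.8,157.3,135)
E
```

```text
t 24.25 pos [ 509.3 -122.8  138.9] rpy [ 3.1358 -0.0047  0.6951] w 85.3 shift m [ 0.1813 -0.2135  0.0035]
```

Emit:
carry_out(deltas=[0,0,0,0.02,-0.024,0,-1,0,0,0,0.03,-0.036,0,-1,0,0,0,0.034,-0.04,0,-1,0,0,0,0.034,-0.04,0,-1,0,0,0,0.034,-0.039,0,-1,0,0,0,0.0312,-0.0345,0,-1,0,0,0,0,0,0,-1,0,0,0,0,0,0,-1,0,0,0,0,0,0,-1])

```text
clock: 25.38
eef_pos: [510.6, 157.2, 135.2]
tool_rot: [3.141, 0.001, 0.693]
force: [-0.7, -0.0, -0.3]
width: 85.2
gripper_force: 0.0
```

```bash
python3 - <<'E'
from h import *
go(511.8,157.3,50)
E
```

```text
t 25.375 pos [510.6 157.2 135.2] rpy [3.1411e+00 1.2000e-03 6.9270e-01] w 85.2 shift m [0.0011 0.0006 0.0852]
```

Emit:
carry_out(deltas=[0,0,0,0.001,0.0005,0.02,-1,0,0,0,0,0,0.03,-1,0,0,0,0,0,0.025,-1,0,0,0,0,0,0.01,-1,0,0,0,0,0,0,-1,0,0,0,0,0,0,1,0,0,0,0,0,0,1,0,0,0,0,0,0,1,0,0,0,0,0,0,1,0,0,0,0,0,0,1,0,0,0,0,0,0,1])

```text
clock: 26.75
eef_pos: [512.3, 159.5, 51.1]
tool_rot: [3.141, -0.001, 0.695]
force: [-0.2, -0.8, 7.1]
width: 34.9
gripper_force: 59.0
```

```bash
python3 - <<'E'
from h import *
go(498.2,-186.7,170)
E
```

```text
t 26.75 pos [512.3 159.5  51.1] rpy [ 3.141e+00 -1.300e-03  6.952e-01] w 34.9 shift m [-0.2325  0.2569 -0.1191]
```

Emit:
carry_out(deltas=[0,0,0,0,0,-0.01,1,0,0,0,0,0,-0.03,1,0,0,0,0,0,-0.04,1,0,0,0,0,0,-0.039,1,0,0,0,-0.02,0.022,0,1,0,0,0,-0.03,0.033,0,1,0,0,0,-0.032,0.035,0,1,0,0,0,-0.032,0.035,0,1,0,0,0,-0.032,0.035,0,1,0,0,0,-0.032,0.035,0,1,0,0,0,-0.03,0.033,0,1,0,0,0,-0.018,0.02,0,1])

```text
clock: 28.25
eef_pos: [496.2, -178.7, 169.6]
tool_rot: [3.141, 0.001, 0.692]
force: [-0.2, 0.2, -1.3]
width: 35.1
gripper_force: 59.8
```

Emit:
carry_out(deltas=[0,0,0,-0.006,0.008,0,1,0,0,0,0,0,0,1,0,0,0,0,0,0,1,0,0,0,0,0,0,1])

```text
clock: 28.75
eef_pos: [497.8, -184.3, 169.3]
tool_rot: [-3.141, -0.0, 0.698]
force: [0.4, 0.0, -0.2]
width: 34.9
gripper_force: 59.8
```

```bash
python3 - <<'E'
from h import *
go(498.2,-186.7,51)
E
```

```text
t 28.75 pos [ 497.8 -184.3  169.3] rpy [-3.141e+00 -4.000e-04  6.977e-01] w 34.9 shift m [-0.0013  0.0022  0.1183]
```

Emit:
carry_out(deltas=[0,0,0,-0.0005,0.001,0.02,1,0,0,0,0,0,0.03,1,0,0,0,0,0,0.03,1,0,0,0,0,0,0.02,1,0,0,0,0,0,0.013,1,0,0,0,0,0,0,1,0,0,0,0,0,0,1])

```text
clock: 29.62
eef_pos: [498.5, -186.9, 57.0]
tool_rot: [3.141, -0.001, 0.696]
force: [0.6, -0.0, -0.7]
width: 34.7
gripper_force: 59.8
```

```bash
python3 - <<'E'
from h import *
go(498.2,-186.7,51)
E
```

```text
t 29.625 pos [ 498.5 -186.9   57. ] rpy [ 3.1405e+00 -7.0000e-04  6.9550e-01] w 34.7 shift m [-0.0001 -0.0004  0.006 ]
```

Emit:
carry_out(deltas=[0,0,0,0,0,0.003,1,0,0,0,0,0,0.0025,1,0,0,0,0,0,0,1,0,0,0,0,0,0,-1,0,0,0,0,0,0,-1,0,0,0,0,0,0,-1,0,0,0,0,0,0,-1,0,0,0,0,0,-0.01,-1,0,0,0,0,0,-0.03,-1,0,0,0,0,0,-0.05,-1,0,0,0,0,0,-0.05,-1,0,0,0,0,0,0,-1])

```text
clock: 31.12
eef_pos: [500.6, -187.9, 195.3]
tool_rot: [3.134, -0.005, 0.695]
force: [0.1, 0.1, -0.6]
width: 85.5
gripper_force: 0.0
```

Emit:
carry_out(deltas=[0,0,0,-0.025,0.02,-0.005,-1,0,0,0,-0.035,0.025,0,-1,0,0,0,-0.035,0.025,0,-1,0,0,0,-0.035,0.025,0,-1,0,0,0,-0.035,0.025,0,-1,0,0,0,-0.035,0.025,0,-1,0,0,0,0,0,0,-1,0,0,0,0,0,0,-1])

```text
clock: 32.12
eef_pos: [437.0, -425.3, 195.0]
tool_rot: [-3.14, -0.001, 0.695]
force: [-0.1, 0.6, -0.0]
width: 85.4
gripper_force: 0.0
```

```bash
python3 - <<'E'
from h import *
go(0,0,0)
T=ctrl.get_image("top");S=ctrl.get_image("side")
cv2.imwrite("pics/t3.png",cv2.resize(T[185:275,215:430,::-1],(800,335),interpolation=cv2.INTER_CUBIC))
cv2.imwrite("pics/s3.png",cv2.resize(S[155:315,215:445,::-1],(800,556),interpolation=cv2.INTER_CUBIC))
E
```

```text
t 32.125 pos [ 437.  -425.3  195. ] rpy [-3.1395e+00 -6.0000e-04  6.9550e-01] w 85.4 shift m [-0.0631 -0.6061  0.1962]
```

View pics/t3.png

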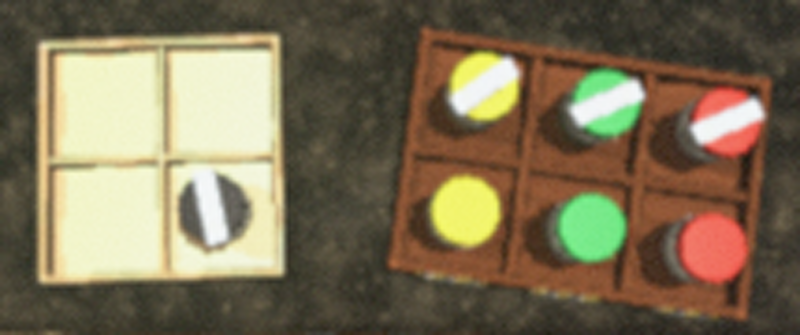

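View pics/s3.png

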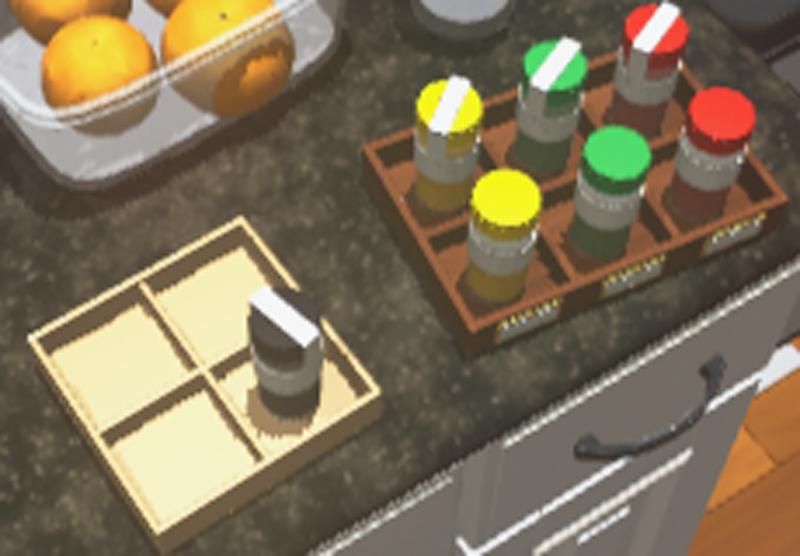

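All six jars stand upright in the right cells: the new jars at (485,88), (607,103) and (727,122) behind the opened ones at (466,212), (591,228) and (713,248). Black has not moved (214,210), and the glass is undisturbed. I'm handing in.

```bash
python3 -c "
from cell import ctrl
print(ctrl.finish_job())"
```

```text
the job is handed in; nothing more can be done
None
```

I handed the job in at about 32 s: the last pictures show each opened jar in the front cell of its own lane with its new match behind it, the black jar unmoved in the carton and the glass undisturbed, but the judge returned no result.

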